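# Pack the ink roller away and clamp the box shut

## Task

Pack the ink roller away: lay it flat on the floor of the wooden box without dropping it, then set the lid down gently on the box so that it sits squarely and fully home, let go of it, and only then swing the clamp lever over until it lies fully down on the lid. Leave the other things on the table where they are.

Things in the scene. Friction and masses are not known exactly. Their poses are not given: they have to be found in the camera images.
- box: open-topped box of pale wood with brass corners, fixed to the table; 130 (its x) x 190 (its y) x 70 mm high, walls and floor 8 mm thick, so inside 114 x 174 mm, 62 mm deep. Origin: centre of its underside, on the table; z up. Its -x side, roughly towards the robot, carries the clamp on two dark steel cheeks, 46 mm wide overall, 98 mm high, 6 mm clear of the lid.
- lid: loose lid of the same pale wood, about 0.3 kg, right way up on the table, any heading. Origin: centre of its underside. A step 8 mm high (106 x 166 mm, lower half 98 x 158) goes inside the box walls with 4 mm play each side; the plate, 130 (its x) x 190 (its y) mm, from 8 to 20 mm up, rests on the rim. Fits either way round. Seated: origin 62 mm above the box's origin, top face 82 mm.
- lid_grip (a point): middle of the lid's wooden handle bar, 43 mm above the lid's origin; the bar is 20 mm wide (lid x), 100 mm long (lid y) and stands from 20 to 53 mm above the lid's underside
- roller: loose printmaker's ink roller, about 0.22 kg, 147 mm long, lying flat. Origin: on its underside, 75 mm from the handle's end; x points along the handle to the roll. Wooden handle x -75 to +15 mm; steel fork 74 mm wide; dark rubber roll 40 mm in diameter, 64 mm long, centred at x = +52; steel foot 40 mm wide at x = -62. It fits in the box only along the box's y, either way round, lying flat.
- roller_grip (a point): on the axis of the ink roller's round wooden handle (22 mm thick), right above the roller's origin and 22 mm above its underside, close to where it balances
- clamp (a joint): angle of the steel clamp lever about its hinge, rad: 0 = fully down, level, its arm pointing along the box's +x over the lid; it grows as the lever rises: 1.57 = upright, up to 2.3 = leaning back away from the box. Starts at 1.8 to 2.2. Stiff: it stays where it is left and takes about 3 N at its bar to move. If the lid is not fully home the lever is stopped by it.
- clamp_bar (a point): middle of the lever's cross bar, a steel rod 16 mm in diameter and 70 mm long, parallel to the box's y, at the free end of the lever arm (62 mm from the hinge; the arm is 16 mm wide and 12 mm thick)
- clamp_hinge (a point): point on the lever's hinge axis, which runs along the box's y: 83 mm from the box's middle on its -x side, 89.5 mm above the table
- spoon: wooden spoon, 170 mm long, lying beside the ink roller; origin under its middle; leave alone
- block: cork printing block 90 x 60 x 16 mm, lying on the other side of the ink roller; origin under its middle; leave alone
- jar: lidded jar, 66 mm in diameter, 85 mm high; origin under its middle; leave alone
- mug: white mug, 80 mm in diameter, 90 mm high; origin under its middle; leave alone
- brush: flat brush, 160 mm long, lying by the mug and the jar; origin under its middle; leave alone
Not all that is in view belongs to the job. What is shaped like the lid but black or green is not meant. Of the things that look like the roller, take the one that is farthest to the robot's left at the start.

How it is judged:
On the way, in this order (a step that is already met when the one before it is completed fails the run):
1. the ink roller lies flat on the floor of the box, released (x of roller in the frame of box between -0.04 and 0.04 m and y of roller in the frame of box between -0.04 and 0.04 m and z of roller in the frame of box below 0.016 m and angle between roller's own z axis and vertical below 0.15 rad and contact force between the fingers and roller below 0.1 N), for 0.2 s.
2. the lid sits squarely and fully home on the box, released, with the roller inside and the clamp not yet down (x of roller in the frame of box between -0.04 and 0.04 m and y of roller in the frame of box between -0.04 and 0.04 m and z of roller in the frame of box below 0.016 m and angle between roller's own z axis and vertical below 0.15 rad and horizontal distance between lid and box below 0.008 m and z of lid in the frame of box between 0.058 and 0.0645 m and angle between lid's own z axis and vertical below 0.03 rad and angle between the y axis of lid and the y axis of box, either way round below 0.08 rad and contact force between the fingers and lid below 0.1 N and value of joint clamp above 1.2 rad), for 0.2 s.
3. the clamp lever is fully down on the seated lid (horizontal distance between lid and box below 0.008 m and z of lid in the frame of box between 0.058 and 0.0645 m and angle between lid's own z axis and vertical below 0.03 rad and angle between the y axis of lid and the y axis of box, either way round below 0.08 rad and value of joint clamp below 0.08 rad), for 0.2 s.
At the end, for the whole second after the job is handed in: roller flat on the box floor (origin within 40 mm of the middle in x and y, tilt < 0.15 rad); lid seated (centre within 8 mm, origin 58 to 64.5 mm above the box's, tilt < 0.03 rad, heading within 0.08 rad, either way round); clamp below 0.08 rad; lid and roller at rest (< 0.02 m/s) (all of step 3 and x of roller in the frame of box between -0.04 and 0.04 m and y of roller in the frame of box between -0.04 and 0.04 m and z of roller in the frame of box below 0.016 m and angle between roller's own z axis and vertical below 0.15 rad and linear speed of each of lid, roller below 0.02 m/s); the robot touches nothing.
It fails at once if the ink roller dropped into the box (falls faster than 0.7 m/s inside it) (horizontal distance between roller and box below 0.08 m and z of roller in the frame of box below 0.06 m and linear speed of roller above 0.7 m/s).
It fails at once if the lid dropped or slammed on the box (over 0.5 m/s within 30 mm of its seat) (horizontal distance between lid and box below 0.08 m and z of lid in the frame of box below 0.092 m and linear speed of lid above 0.5 m/s).
It fails at once if a bystander moved by more than 30 mm (distance of any of spoon, block, jar, mug, brush from where it was at the start of the episode above 0.03 m).
It also fails if it takes over 69 s, if anything falls off the work surface, if the arm or the gripper's body presses on something with over 40 N, if the wrist force passes 120 N, or if a joint passes its speed limit or range.

## Robot

A 6-joint arm with a two-finger parallel gripper is mounted at the origin on the work surface. World frame = base frame: x ahead of the robot, y to its left, z up, the work surface at z = 0. Lengths are in m, angles in rad, forces in N, time in s.
With the tool pointing down it reaches from about 0.375 to 0.975 m from the base axis. Payload 3.8 kg.
Tool frame: the origin (TCP) lies at the very end of the fingers, on their centre line; the grasp point (between the pads) lies 19 mm behind it; z points along the fingers, y is the line along which they close (so a half turn about z gives the same grasp; the last joint's range is limited). The gripper opens to 85 mm and grips with 20 to 120 N. Pads are 22 mm wide; open, the fingers measure 114 mm over their backs; the gripper's body (76 mm by 85 mm) begins 54 mm behind the grasp point. The pads swing forward as they close: fully open they stand 13 mm farther back than shut.
Start: joints at [1.276, 0.264, 1.604, -0, 1.274, -0.037], TCP at [0.172, 0.653, 0.211] pointing down, gripper open.
Joint ranges: [-2.63, 2.63], [-0.94, 2.18], [0.31, 2.57], [-1.31, 4.45], [0, 2.66], [-2.55, 2.55]. Speed limits (rad/s): [2.57, 2.57, 3.14, 3.14, 3.14, 3.14].

## Interface

Orientations are given as a rotation vector (axis times angle).
In Python, from workcell import monitor, viewer, job gives the robot as it stands. The module is installed in compiled form; this text tells all that it offers.
- The arm moves only by the tool step_arm, never from a script. Its argument "series" is one flat list of numbers, 4 for each row, row after row: the shift along the tool's x, y, z in m, then the turn about the tool's z in rad. A call has 1 to 8 rows; each row is the pose to reach, as a shift and turn from the pose commanded when the call began, along the tool's axes at that moment; what a row does not reach only later rows make up. A row lasts 1/8 s, in which the tool goes at most 62.5 mm and 10.7 degrees, less where a joint would pass 70% of its speed; a pose out of reach is approached as far as the arm can. A call with a gripper value outside its range is refused whole. "gripper" is the opening, from 0 (shut) to 1 (fully open), set as the call begins (left out, the last holds). The fingers move at their own pace and stop on an object; "newtons" is the grip in N (left out, the last holds). Time passes only in rows, so rows that repeat a pose let the fingers close. It gives the time, the measured TCP pose, the force, the opening and the grip force at its end, in the units of the state.
- monitor.read_state(): the state, without advancing time (a new reading comes with each control period).
- viewer.read_camera(name): name is "scene" or "top"; returns a dict with "image" (400x640x3 uint8, red, green, blue), "intrinsics" (3x3 intrinsics, pixels), "T" (4x4, takes a point from camera to world coordinates). Camera axes: x right, y up, looking along -z (the intrinsics and any distortion apply to the point x, -y, -z); pixel columns grow to the right and rows downward; lengths in m; the calibration is good to about 2 mm. A picture is of the moment at which its call begins. There is no depth.
- job.finish_job(): hands the job in; it is judged then, once.
Trained networks look in a picture, given as the dict that the camera call returned (one of the last four; its "shot" number tells which), for a name from the list of things; names that differ only in an ending like _2 or _b are one class to them, and where a whole thing is asked for, a point or a joint stands for the part that bears it (a point fixed in the world has none). Each returns a list of dicts, best first, with "score" (0 to 1); they miss things now and then, are a little off and sometimes report something else, mostly with a low value. They report only what shows in the picture. A call takes as long as a camera call. They do not tell look-alikes from the thing itself.
- viewer.boxes_of(picture, label): "extent" ([centre column, centre row, width, height] in pixels, round what is visible of it).
- viewer.spot_point(picture, label): "point" ([column, row] in pixels: a listed point, or the origin of a listed thing).
The state is a dict: "time": time; "q": joint angles; "joint_vel": joint speeds; "joint_torque": joint torques, N m; "tool_pos": TCP position; "tcp_rot": TCP orientation; "wrist_force": force on the tool from outside, world axes, zero at the start; "torque": the same for the moment, N m; "width": opening from 0.0 (shut) to 1.0 (fully open); "grip_force": force on a finger pad.
Only numpy, scipy, OpenCV 4.12 (cv2) and the standard library are available. Lean on these libraries where they do the work, as an engineer would, in place of code of your own. Each camera call takes 0.05 s, during which the arm holds its last target. There are 200 camera calls.

## Working session

There is one attempt and no reset: what is moved stays moved. The work goes in short steps, Python scripts to look and compute and a tool call to move; the robot and the scene stay as the last step left them, time stands still between calls to the robot, and variables do not carry over. Pictures are saved under pics/ and viewed, at most 10 in all, crops included, and the job is handed in when it is done.

Besides the shell and the picture viewer there is one more tool, called as name(argument=value, ...), one argument or row to a line, values as JSON. step_arm: Moves the arm, as the interface text tells. Its arguments: {"type":"object","properties":{"series":{"type":"array"},"gripper":{"type":"number"},"newtons":{"type":"number"}},"required":["series"]}

```bash
mkdir -p pics; cat > h.py <<'E'
import numpy as np, cv2
from workcell import monitor, viewer, job
def ray(p,uv):
    K=np.array(p["intrinsics"]);T=np.array(p["T"])
    d=np.linalg.inv(K)@[uv[0],uv[1],1]; d=np.array([d[0],-d[1],-d[2]])
    return T[:3,3],T[:3,:3]@d
def at_z(p,uv,z):
    o,d=ray(p,uv); return o+d*(z-o[2])/d[2]
def proj(p,X):
    T=np.array(p["T"]);c=T[:3,:3].T@(np.array(X)-T[:3,3]);u=np.array(p["intrinsics"])@[c[0],-c[1],-c[2]];return u[:2]/u[2]
def tri(ps,uvs):
    A=0;b=0
    for p,uv in zip(ps,uvs):
        o,d=ray(p,uv);d=d/np.linalg.norm(d);M=np.eye(3)-np.outer(d,d);A=A+M;b=b+M@o
    return np.linalg.solve(A,b)
def save(p,n): cv2.imwrite(f"pics/{n}.png",cv2.cvtColor(np.array(p["image"]),cv2.COLOR_RGB2BGR))
E
python3 - <<'E'
from h import *
np.set_printoptions(precision=3,suppress=True)
Z=dict(box=0,lid=0,lid_grip=.043,roller=0,roller_grip=.022,clamp_bar=.15,clamp_hinge=.0895,spoon=0,block=0,jar=0,mug=0,brush=0)
for c in ("scene","top"):
    p=viewer.read_camera(c);save(p,c)
    print(c,np.array(p["T"])[:3,3],p["intrinsics"], [k for k in p])
    for n,z in Z.items():
        for r in viewer.spot_point(p,n)[:4]: print(n,round(r["score"],2),np.round(r["point"],1),at_z(p,r["point"],z)[:2])
print(monitor.read_state())
E
```

```text
scene [1.017 0.546 1.111] [[455.617   0.    320.958]
 [  0.    455.617 204.976]
 [  0.      0.      1.   ]] ['image', 'intrinsics', 'T', 'shot']
box 0.77 [385.2 295.1] [0.547 0.298]
box 0.42 [295.4 317.2] [0.763 0.188]
box 0.22 [237.8 148.7] [ 0.535 -0.376]
lid 0.96 [293.5 235.5] [ 0.611 -0.002]
lid 0.9 [436.8 221.6] [0.265 0.238]
lid 0.7 [354.9 183.3] [ 0.347 -0.021]
lid_grip 0.86 [355.  173.7] [ 0.347 -0.026]
lid_grip 0.7 [437.5 214.7] [0.275 0.236]
lid_grip 0.67 [296.3 228.3] [0.606 0.007]
roller 0.81 [300.5 101.9] [ 0.236 -0.412]
roller 0.6 [263.  156.1] [ 0.493 -0.297]
roller 0.45 [262.  155.5] [ 0.493 -0.301]
roller_grip 0.83 [299.  101.3] [ 0.254 -0.399]
roller_grip 0.75 [263.5 157.8] [ 0.506 -0.273]
clamp_bar 0.55 [425.  249.1] [0.45  0.313]
clamp_bar 0.41 [206.4 218.8] [ 0.799 -0.11 ]
clamp_hinge 0.64 [416.7 262.1] [0.46  0.309]
spoon 0.69 [285.9 167.3] [ 0.467 -0.212]
block 0.93 [238.3 147.9] [ 0.531 -0.378]
jar 0.82 [294.1 317.8] [0.766 0.187]
jar 0.29 [415.5 261.1] [0.411 0.284]
mug 0.66 [205.7 218.1] [ 0.765 -0.216]
brush 0.74 [248.9 266.3] [ 0.764 -0.006]
top [0.311 0.0
[... 779 characters left out ...]
5] [0.456 0.292]
spoon 0.58 [370.4 226. ] [ 0.459 -0.201]
spoon 0.27 [242.8 131.5] [0.768 0.194]
block 0.85 [421.3 207.3] [ 0.515 -0.363]
jar 0.92 [245.1 131. ] [0.77  0.186]
mug 0.83 [373.7 131.1] [ 0.766 -0.226]
brush 0.56 [306.6 131.8] [ 0.766 -0.01 ]
{'time': 1.3, 'q': array([ 1.276,  0.264,  1.604,  0.   ,  1.274, -0.037]), 'joint_vel': array([-0.001,  0.   , -0.001,  0.001,  0.001, -0.001]), 'joint_torque': array([  0.002, -51.507, -36.772,   0.   ,   0.001,   0.   ]), 'tool_pos': array([0.172, 0.653, 0.211]), 'tcp_rot': array([-0.404, -3.115,  0.   ]), 'wrist_force': array([-0.832, -0.079, -0.065]), 'torque': array([0.003, 0.031, 0.001]), 'grip_force': 0.0, 'width': 1.001480756017566}
```

View pics/scene.png

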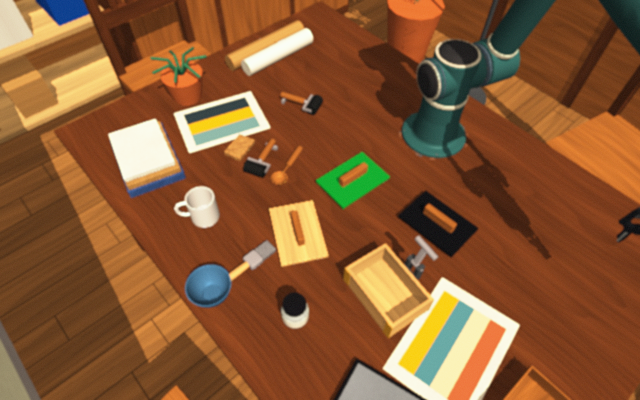

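View pics/top.png

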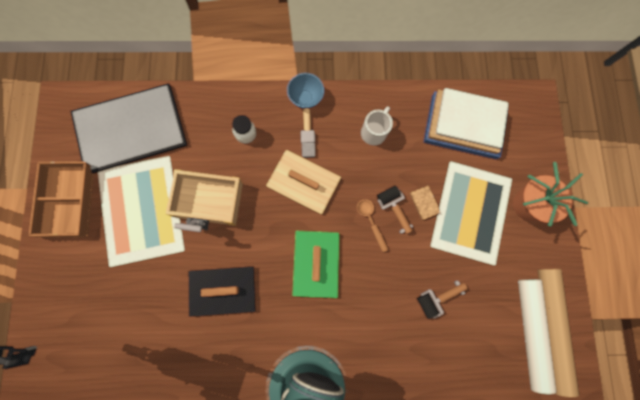

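Two candidates for the roller in the top picture: (396,210) and (443,297). The first lies at y≈-0.28, against -0.40 for the second, so it is farther left, and it sits between spoon and block. The lid meant is the pale one at (304,183). I'll confirm both in a crop.

```bash
python3 - <<'E'
from h import *
t=cv2.imread("pics/top.png")
a=cv2.resize(t[150:250,160:360],None,fx=4,fy=4,interpolation=cv2.INTER_CUBIC)
b=cv2.resize(t[180:244,350:450],None,fx=3,fy=3,interpolation=cv2.INTER_CUBIC)
s=cv2.imread("pics/scene.png")
c=cv2.resize(s[130:195,225:310],None,fx=3,fy=3,interpolation=cv2.INTER_CUBIC)
o=np.zeros((600,800,3),np.uint8);o[:400]=a;o[400:592,:300]=b;o[400:595,310:565]=c
cv2.imwrite("pics/crop.png",o)
E
```

```text
(no output)
```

View pics/crop.png

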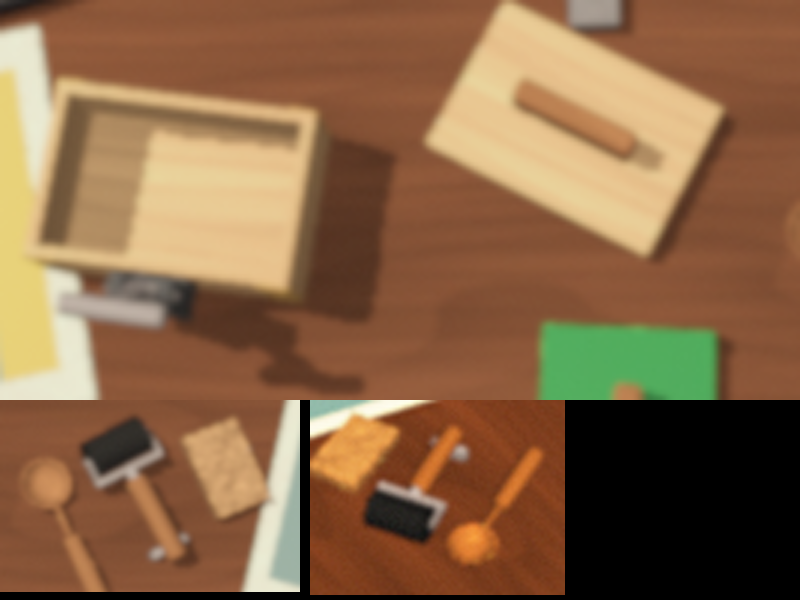

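The crop confirms the roller: black roll at top-view (391,196), handle end at (408,231), between spoon and cork block. The pale lid is at about (304,182). The box rim corners are roughly (175,170), (239,178), (233,222) and (167,214). Next I compute poses.

```bash
python3 - <<'E'
from h import *
from scipy.optimize import least_squares
np.set_printoptions(precision=3,suppress=True)
t=viewer.read_camera("top");s=viewer.read_camera("scene")
def corners(p,hx,hy,z): 
    x,y,a=p;c,sn=np.cos(a),np.sin(a)
    return [[x+c*u-sn*v,y+sn*u+c*v,z] for u,v in((hx,hy),(hx,-hy),(-hx,-hy),(-hx,hy))]
def fit(cam,uv,z,p0):
    f=lambda p:np.ravel([proj(cam,X)-q for X,q in zip(corners(p,.065,.095,z),uv)])
    r=least_squares(f,p0);return r.x,np.sqrt(np.mean(r.fun**2))
print("box top",fit(t,[(175,169.5),(239.5,177.5),(233,222.5),(167,214.5)],.07,[.55,.29,0]))
print("lid top",fit(t,[(286.25,150),(341.25,176.25),(323,213.75),(266.25,185.5)],.02,[.6,0,-.4]))
# lid by colour in both
for n,p,roi in(("top",t,(140,225,260,350)),("scene",s,(195,275,262,335))):
    im=np.array(p["image"]);hsv=cv2.cvtColor(im,cv2.COLOR_RGB2HSV)
    m=((hsv[...,2]>150)&(im[...,2]>75)&(hsv[...,0]<30)&(im[...,1]>120)).astype(np.uint8)
    k=np.zeros_like(m);k[roi[0]:roi[1],roi[2]:roi[3]]=m[roi[0]:roi[1],roi[2]:roi[3]]
    cs=max(cv2.findContours(k,0,2)[0],key=cv2.contourArea);cs=cv2.convexHull(cs)
    W=np.array([at_z(p,c[0],.02)[:2] for c in cs],np.float32)
    print(n,cv2.minAreaRect(W))
# roller
he=at_z(t,(408.3,231),.022);rc=at_z(t,(390.7,195.7),.03);print("roller top",he,rc,np.linalg.norm(he-rc),np.arctan2(*(rc-he)[1::-1]))
he=at_z(s,(225+145/3,130+32/3),.022);rc=at_z(s,(225+92/3,130+110/3),.03);print("roller scene",he,rc,np.linalg.norm(he-rc),np.arctan2(*(rc-he)[1::-1]))
for n in("roller_grip","lid_grip","clamp_bar","clamp_hinge"):
    a=viewer.spot_point(t,n);b=viewer.spot_point(s,n)
    for u in a[:3]:
        for v in b[:3]:
            X=tri([t,s],[u["point"],v["point"]]);e=np.linalg.norm(proj(t,X)-u["point"])
            if e<4: print(n,round(e,1),X)
E
```

```text
box top (array([ 0.545,  0.291, -0.131]), np.float64(0.5081953064416708))
lid top (array([ 0.598,  0.   , -0.478]), np.float64(0.3211099032389887))
top ((0.626945972442627, -0.01152697205543518), (0.19426612555980682, 0.19934888184070587), 61.75321578979492)
scene ((0.6008344292640686, 0.005580931901931763), (0.19609805941581726, 0.13103970885276794), 61.83716583251953)
roller top [ 0.44  -0.311  0.022] [ 0.547 -0.262  0.03 ] 0.1182305914873953 0.4281043461772325
roller scene [ 0.437 -0.311  0.022] [ 0.55  -0.254  0.03 ] 0.12651126215265965 0.461672561999111
roller_grip 1.4 [ 0.499 -0.286  0.016]
roller_grip 3.7 [ 0.245 -0.402  0.01 ]
lid_grip 3.0 [ 0.348 -0.036  0.044]
lid_grip 0.4 [0.276 0.247 0.035]
lid_grip 1.2 [0.598 0.006 0.058]
clamp_bar 0.6 [0.445 0.31  0.145]
clamp_hinge 0.5 [0.459 0.306 0.077]
```

step_arm(
  series=[-0.28, -0.41, 0, 1.22, -0.28, -0.41, 0, 1.22, -0.28, -0.41, 0, 1.22, -0.28, -0.41, 0, 1.22, -0.28, -0.41, 0, 1.22, -0.28, -0.41, 0, 1.22, -0.28, -0.41, 0, 1.22, -0.28, -0.41, 0, 1.22],
  gripper=0.48,
  newtons=40,
)

```text
time: 2.8
tool_pos: [0.3387, 0.1831, 0.2117]
tcp_rot: [2.116, 2.321, 0.002]
wrist_force: [0.8, 0.4, 0.0]
width: 0.479
grip_force: 0.0
```

```bash
cat >> h.py <<'E'
from scipy.spatial.transform import Rotation as Ro
def to(x,y,z,psi):
    s=monitor.read_state();R=Ro.from_rotvec(s["tcp_rot"]).as_matrix()
    d=R.T@(np.array([x,y,z])-s["tool_pos"]);c=np.arctan2(R[1,1],R[0,1])
    a=(psi-c+np.pi)%(2*np.pi)-np.pi
    print("t",round(s["time"],2),"pos",s["tool_pos"].round(4),"psi",round(c,4),"q6",s["q"][5].round(2),"F",s["wrist_force"].round(1),"w",round(s["width"],3),"gf",round(s["grip_force"],1),"tilt",round(float(np.arccos(min(1,-R[2,2]))),4))
    print("shift",d.round(4),"turn",round(-a,4))
E
python3 -c "
from h import *
to(.504,-.28,.12,-1.13)"
```

```text
t 2.8 pos [0.3387 0.1831 0.2117] psi 0.0927 q6 0.34 F [0.8 0.4 0. ] w 0.479 gf 0.0 tilt 0.0018
shift [-0.4764  0.1215  0.0918] turn 1.2227
```

step_arm(
  series=[-0.476, 0.122, 0.05, 1.22, -0.476, 0.122, 0.05, 1.22, -0.476, 0.122, 0.05, 1.22, -0.476, 0.122, 0.05, 1.22, -0.476, 0.122, 0.05, 1.22, -0.476, 0.122, 0.05, 1.22, -0.476, 0.122, 0.092, 1.22, -0.476, 0.122, 0.092, 1.22],
)

```text
time: 3.8
tool_pos: [0.5033, -0.2758, 0.1214]
tcp_rot: [3.064, 0.689, 0.002]
wrist_force: [0.4, 1.0, 0.9]
width: 0.48
grip_force: 0.0
```

```bash
python3 - <<'E'
from h import *
to(.504,-.28,.06,-1.13)
t=viewer.read_camera("top");s=viewer.read_camera("scene")
a=np.array(t["image"])[170:250,340:460];b=np.array(s["image"])[110:190,215:335]
o=np.hstack([cv2.resize(x,None,fx=3.3,fy=3.3,interpolation=cv2.INTER_CUBIC) for x in(a,b)])
cv2.imwrite("pics/r1.png",o[...,::-1])
st=monitor.read_state()["tool_pos"]
for p in(t,s):print([proj(p,[st[0],st[1],z]).round(1) for z in(st[2],.022)])
E
```

```text
t 3.8 pos [ 0.5033 -0.2758  0.1214] psi -1.1285 q6 0.58 F [0.4 1.  0.9] w 0.48 gf 0.0 tilt 0.0019
shift [-0.0013  0.004   0.0614] turn 0.0015
[array([404. , 205.1]), array([395.9, 210.8])]
[array([261. , 135.2]), array([263.8, 156.4])]
```

View pics/r1.png

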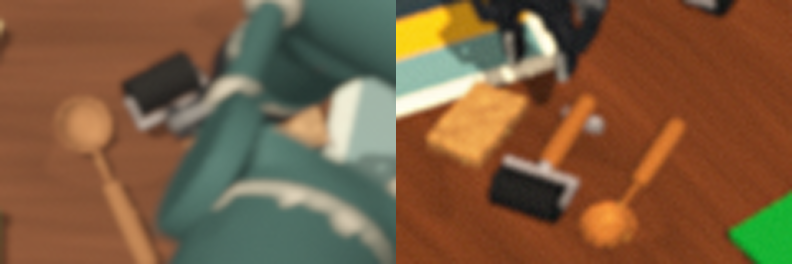

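The scene view shows the grasp point, crop (557,153), sitting on the handle axis near the fork end, so I descend.

step_arm(
  series=[-0.001, 0.003, 0.03, 0, -0.001, 0.003, 0.055, 0, -0.001, 0.003, 0.075, 0, -0.001, 0.003, 0.09, 0, -0.001, 0.003, 0.1, 0, -0.001, 0.003, 0.107, 0, -0.001, 0.003, 0.113, 0, -0.001, 0.003, 0.115, 0],
)

```text
time: 4.9
tool_pos: [0.5029, -0.2766, 0.0063]
tcp_rot: [3.064, 0.691, 0.0]
wrist_force: [-0.0, -0.1, 0.1]
width: 0.481
grip_force: 0.0
```

step_arm(
  series=[0, 0, 0, 0, 0, 0, 0, 0, 0, 0, 0, 0, 0, 0, 0, 0, 0, 0, 0, 0],
  gripper=0.0,
  newtons=40,
)

```text
time: 5.52
tool_pos: [0.5034, -0.2771, 0.007]
tcp_rot: [3.063, 0.691, 0.002]
wrist_force: [-0.6, -1.4, 3.1]
width: 0.186
grip_force: 35.6
```

step_arm(
  series=[0, 0, 0, 0, 0, 0, 0, 0, 0, 0, 0.004, 0, 0, 0, 0.004, 0],
  gripper=0.48,
)

```text
time: 6.02
tool_pos: [0.5022, -0.2761, 0.0016]
tcp_rot: [-3.063, -0.691, 0.002]
wrist_force: [0.5, 0.3, -0.1]
width: 0.479
grip_force: 0.0
```

step_arm(
  series=[0, 0, 0, 0, 0, 0, 0, 0, 0, 0, 0, 0, 0, 0, 0, 0, 0, 0, 0, 0],
  gripper=0.0,
)

```text
time: 6.65
tool_pos: [0.5028, -0.2765, 0.0025]
tcp_rot: [-3.065, -0.691, -0.0]
wrist_force: [-0.9, 1.0, 2.6]
width: 0.226
grip_force: 39.2
```

step_arm(
  series=[0, 0, -0.01, 0, 0, 0, -0.03, 0, 0, 0, -0.06, 0, 0, 0, -0.09, 0, 0, 0, -0.12, 0, 0, 0, -0.15, 0, 0, 0, -0.17, 0, 0, 0, -0.17, 0],
)

```text
time: 7.65
tool_pos: [0.5042, -0.2775, 0.1751]
tcp_rot: [3.061, 0.691, 0.006]
wrist_force: [-0.5, -0.3, -2.3]
width: 0.228
grip_force: 39.3
```

```bash
python3 - <<'E'
from h import *
to(.545,.291,.17,-.131)
s=viewer.read_camera("scene")
st=monitor.read_state()["tool_pos"]
c=proj(s,st);print(c,viewer.spot_point(s,"roller")[:2])
x0,y0=int(max(0,c[0]-70)),int(max(0,c[1]-60))
cv2.imwrite("pics/r2.png",cv2.resize(np.array(s["image"])[y0:y0+120,x0:x0+140,::-1],None,fx=4,fy=4,interpolation=cv2.INTER_CUBIC))
E
```

```text
t 7.65 pos [ 0.5042 -0.2775  0.1751] psi -1.127 q6 0.58 F [-0.5 -0.3 -2.3] w 0.228 gf 39.3 tilt 0.005
shift [ 0.2809 -0.4959  0.0038] turn -0.996
[258.91093861 121.92623813] [{'point': [262.0, 118.6], 'score': 0.96}, {'point': [302.2, 101.9], 'score': 0.88}]
```

View pics/r2.png

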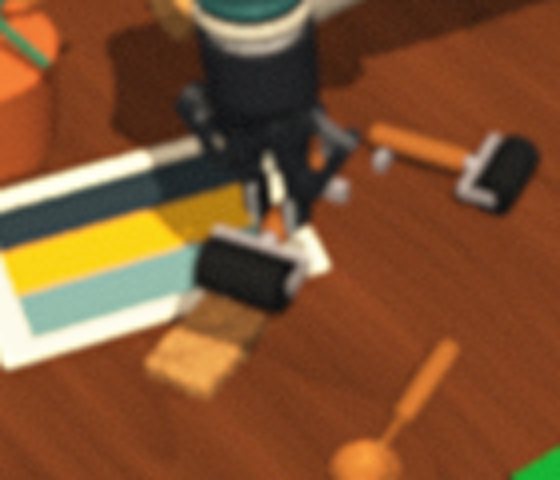

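step_arm(
  series=[0.281, -0.496, 0, -1.0, 0.281, -0.496, 0, -1.0, 0.281, -0.496, 0, -1.0, 0.281, -0.496, 0, -1.0, 0.281, -0.496, 0, -1.0, 0.281, -0.496, 0, -1.0, 0.281, -0.496, 0, -1.0, 0.281, -0.496, 0, -1.0],
)

```text
time: 8.75
tool_pos: [0.5372, 0.2237, 0.1702]
tcp_rot: [-2.357, -2.076, 0.005]
wrist_force: [1.5, -0.2, -2.2]
width: 0.233
grip_force: 39.5
```

step_arm(
  series=[0.07, -0.03, 0, 0, 0.07, -0.03, 0, 0],
)

```text
time: 9.0
tool_pos: [0.5152, 0.2984, 0.1699]
tcp_rot: [-2.352, -2.08, 0.006]
wrist_force: [-0.5, -0.4, -2.2]
width: 0.229
grip_force: 39.6
```

```bash
python3 - <<'E'
from h import *
to(.545,.291,.10,-.131)
p=[viewer.read_camera("top"),viewer.read_camera("scene")]
ims=[]
for c in p:
    u=proj(c,[.545,.291,.1]);x0,y0=int(u[0]-60),int(u[1]-60)
    im=np.array(c["image"]).copy()
    a=cv2.resize(im[y0:y0+120,x0:x0+120],None,fx=3.3,fy=3.3,interpolation=cv2.INTER_CUBIC)
    q=[]
    for i,j in((1,1),(1,-1),(-1,-1),(-1,1)):
        X,Y=i*.065,j*.095;co,si=np.cos(-.131),np.sin(-.131)
        q.append((proj(c,[.545+co*X-si*Y,.291+si*X+co*Y,.07])-[x0,y0]+.5)*3.3)
    cv2.polylines(a,[np.int32(q)],True,(255,0,0),1);ims.append(a)
cv2.imwrite("pics/b1.png",np.hstack(ims)[...,::-1])
E
```

```text
t 9.0 pos [0.5152 0.2984 0.1699] psi -0.1227 q6 0.6 F [-0.5 -0.4 -2.2] w 0.229 gf 39.6 tilt 0.004
shift [-0.0036  0.0307  0.0698] turn 0.0083
```

View pics/b1.png

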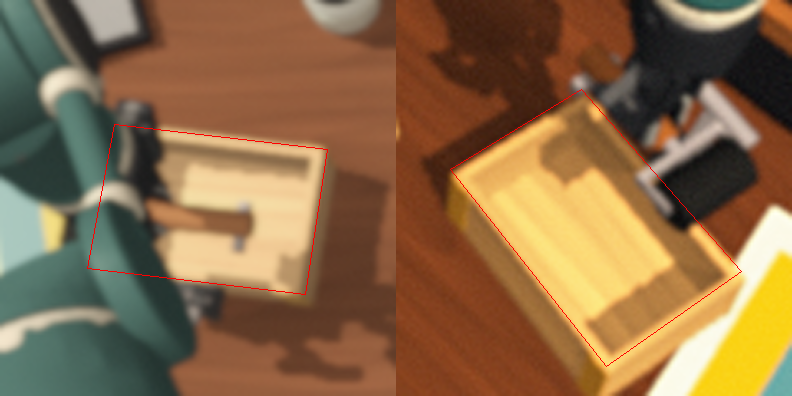

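step_arm(
  series=[-0.004, 0.031, 0, 0.008, -0.004, 0.031, 0, 0.008, -0.004, 0.031, 0.03, 0.008, -0.004, 0.031, 0.06, 0.008, -0.004, 0.031, 0.09, 0.008, -0.004, 0.031, 0.115, 0.008, -0.004, 0.031, 0.135, 0.008, -0.004, 0.031, 0.145, 0.008],
)

```text
time: 10.1
tool_pos: [0.5471, 0.2861, 0.0258]
tcp_rot: [-2.367, -2.065, 0.004]
wrist_force: [0.0, 1.0, -2.8]
width: 0.228
grip_force: 39.8
```

step_arm(
  series=[0, 0, 0.004, 0, 0, 0, 0.008, 0, 0, 0, 0.012, 0, 0, 0, 0.012, 0],
)

```text
time: 10.6
tool_pos: [0.548, 0.2876, 0.0155]
tcp_rot: [2.366, 2.067, 0.0]
wrist_force: [0.0, -0.3, -2.1]
width: 0.229
grip_force: 39.8
```

```bash
python3 -c "
from h import *
to(.545,.291,.0105,-.131)"
```

```text
t 10.6 pos [0.548  0.2876 0.0155] psi -0.1348 q6 0.58 F [ 0.  -0.3 -2.1] w 0.229 gf 39.8 tilt 0.0001
shift [ 0.003  -0.0034  0.005 ] turn -0.0038
```

step_arm(
  series=[0, 0, 0.002, 0, 0, 0, 0.004, 0, 0, 0, 0.005, 0, 0, 0, 0.005, 0],
)

```text
time: 11.1
tool_pos: [0.5479, 0.2875, 0.0106]
tcp_rot: [-2.366, -2.067, 0.0]
wrist_force: [-1.5, 0.1, -0.8]
width: 0.227
grip_force: 40.1
```

step_arm(
  series=[0, 0, 0.001, 0, 0, 0, 0.0015, 0, 0, 0, 0.0015, 0],
)

```text
time: 11.48
tool_pos: [0.548, 0.2875, 0.0105]
tcp_rot: [-2.366, -2.067, 0.0]
wrist_force: [-4.4, -2.5, 7.9]
width: 0.229
grip_force: 41.4
```

step_arm(
  series=[0, 0, 0, 0, 0, 0, 0, 0, 0, 0, 0, 0, 0, 0, 0, 0],
  gripper=0.48,
)

```text
time: 11.98
tool_pos: [0.548, 0.2875, 0.0087]
tcp_rot: [-2.366, -2.067, 0.0]
wrist_force: [0.3, -0.2, 0.3]
width: 0.479
grip_force: 0.0
```

step_arm(
  series=[0, 0, -0.01, 0, 0, 0, -0.03, 0, 0, 0, -0.06, 0, 0, 0, -0.1, 0, 0, 0, -0.14, 0, 0, 0, -0.19, 0, 0, 0, -0.19, 0, 0, 0, -0.19, 0],
)

```text
time: 12.98
tool_pos: [0.5481, 0.2876, 0.2002]
tcp_rot: [2.366, 2.066, 0.003]
wrist_force: [-0.4, -0.6, -1.2]
width: 0.477
grip_force: 0.0
```

```bash
python3 -c "
from h import *
to(.599,.003,.13,-.484)"
```

```text
t 12.97 pos [0.5481 0.2876 0.2002] psi -0.135 q6 0.58 F [-0.4 -0.6 -1.2] w 0.477 gf 0.0 tilt 0.0019
shift [-0.2752  0.0886  0.0701] turn 0.349
```

step_arm(
  series=[-0.275, 0.089, 0.02, 0.349, -0.275, 0.089, 0.02, 0.349, -0.275, 0.089, 0.04, 0.349, -0.275, 0.089, 0.06, 0.349, -0.275, 0.089, 0.07, 0.349, -0.275, 0.089, 0.07, 0.349, -0.275, 0.089, 0.07, 0.349],
)

```text
time: 13.85
tool_pos: [0.5981, 0.0033, 0.1277]
tcp_rot: [-2.688, -1.622, 0.003]
wrist_force: [0.8, 0.6, -0.4]
width: 0.482
grip_force: 0.0
```

```bash
python3 - <<'E'
from h import *
to(.599,.003,.043,-.484)
p=[viewer.read_camera("top"),viewer.read_camera("scene")]
ims=[]
for c,(x,y,z) in zip(p,((.545,.291,.05),(.599,.003,.04))):
    u=proj(c,[x,y,z]);x0,y0=int(u[0]-60),int(u[1]-60)
    a=cv2.resize(np.array(c["image"])[y0:y0+120,x0:x0+120],None,fx=3.3,fy=3.3,interpolation=cv2.INTER_CUBIC)
    P=lambda X:(proj(c,X)-[x0,y0]+.5)*3.3
    co,si=np.cos(-.484),np.sin(-.484)
    for hx,hy,h in((.065,.095,.02),(.01,.05,.053)):
        q=[P([.599+co*i*hx-si*j*hy,.003+si*i*hx+co*j*hy,h]) for i,j in((1,1),(1,-1),(-1,-1),(-1,1))]
        cv2.polylines(a,[np.int32(q)],True,(255,0,0),1)
    ims.append(a)
cv2.imwrite("pics/l1.png",np.hstack(ims)[...,::-1])
E
```

```text
t 13.85 pos [0.5981 0.0033 0.1277] psi -0.4848 q6 0.45 F [ 0.8  0.6 -0.4] w 0.482 gf 0.0 tilt 0.0027
shift [0.0002 0.0011 0.0847] turn -0.0008
```

View pics/l1.png

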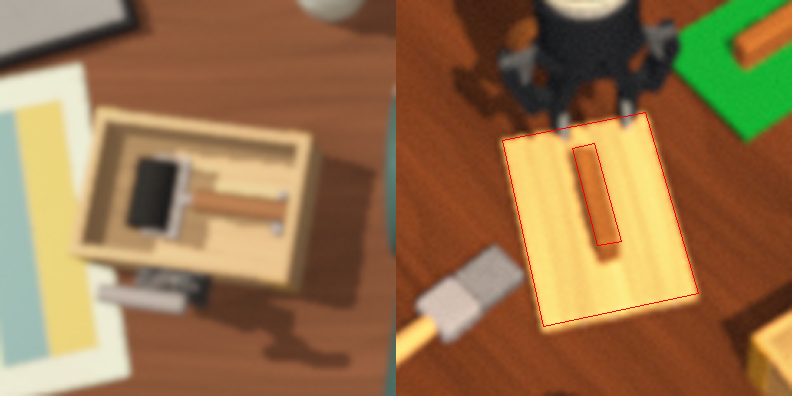

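Roller lies flat and central in the box (roll at crop (155,195), handle to (280,210)). The lid model matches the lid edges, so I descend on the bar.

step_arm(
  series=[0, 0.001, 0.03, 0, 0, 0.001, 0.055, 0, 0, 0.001, 0.075, 0, 0, 0.001, 0.09, 0, 0, 0.001, 0.098, 0, 0, 0.001, 0.102, 0, 0, 0.001, 0.102, 0],
)

```text
time: 14.82
tool_pos: [0.6003, 0.0025, 0.0271]
tcp_rot: [2.689, 1.624, 0.001]
wrist_force: [-0.8, 0.3, -0.6]
width: 0.476
grip_force: 0.0
```

step_arm(
  series=[0, 0, 0, 0, 0, 0, 0, 0, 0, 0, 0, 0, 0, 0, 0, 0, 0, 0, 0, 0],
  gripper=0.0,
  newtons=70,
)

```text
time: 15.45
tool_pos: [0.6007, 0.0024, 0.028]
tcp_rot: [2.688, 1.624, 0.002]
wrist_force: [-0.7, -0.0, 5.8]
width: 0.202
grip_force: 68.7
```

step_arm(
  series=[0, 0, -0.01, 0, 0, 0, -0.03, 0, 0, 0, -0.06, 0, 0, 0, -0.1, 0, 0, 0, -0.14, 0, 0, 0, -0.18, 0, 0, 0, -0.18, 0],
)

```text
time: 16.32
tool_pos: [0.6033, 0.0025, 0.2128]
tcp_rot: [2.684, 1.622, 0.013]
wrist_force: [-0.5, 0.9, -3.5]
width: 0.199
grip_force: 68.9
```

```bash
python3 - <<'E'
from h import *
to(.545,.291,.20,-.131)
E
```

```text
t 16.32 pos [0.6033 0.0025 0.2128] psi -0.4839 q6 0.45 F [-0.5  0.9 -3.5] w 0.199 gf 68.9 tilt 0.0101
shift [ 0.2283 -0.1859  0.0121] turn -0.3529
```

step_arm(
  series=[0.228, -0.186, 0.01, -0.353, 0.228, -0.186, 0.01, -0.353, 0.228, -0.186, 0.01, -0.353, 0.228, -0.186, 0.01, -0.353, 0.228, -0.186, 0.01, -0.353, 0.228, -0.186, 0.01, -0.353, 0.228, -0.186, 0.01, -0.353, 0.228, -0.186, 0.01, -0.353],
)

```text
time: 17.32
tool_pos: [0.5415, 0.2895, 0.1963]
tcp_rot: [2.363, 2.07, -0.002]
wrist_force: [0.2, 0.4, -2.5]
width: 0.201
grip_force: 69.0
```

step_arm(
  series=[0, 0, 0.04, 0, 0, 0, 0.06, 0, 0, 0, 0.06, 0, 0, 0, 0.06, 0],
)

```text
time: 17.82
tool_pos: [0.5423, 0.2909, 0.1379]
tcp_rot: [2.362, 2.07, 0.002]
wrist_force: [0.3, 0.7, -2.9]
width: 0.197
grip_force: 69.0
```

```bash
python3 - <<'E'
from h import *
to(.545,.291,.09+.03,-.131)
st=monitor.read_state()
p=[viewer.read_camera("top"),viewer.read_camera("scene")]
ims=[];R=Ro.from_rotvec(st["tcp_rot"]).as_matrix();psi=np.arctan2(R[1,1],R[0,1]);x,y,z=st["tool_pos"];z-=.028
for c in p:
    u=proj(c,[.545,.291,.1]);x0,y0=int(u[0]-60),int(u[1]-60)
    a=cv2.resize(np.array(c["image"])[y0:y0+120,x0:x0+120],None,fx=3.3,fy=3.3,interpolation=cv2.INTER_CUBIC)
    P=lambda X:(proj(c,X)-[x0,y0]+.5)*3.3
    for X,Y,A,h,col in((.545,.291,-.131,.07,(255,0,0)),(x,y,psi,z+.02,(0,0,255))):
        co,si=np.cos(A),np.sin(A)
        q=[P([X+co*i*.065-si*j*.095,Y+si*i*.065+co*j*.095,h]) for i,j in((1,1),(1,-1),(-1,-1),(-1,1))]
        cv2.polylines(a,[np.int32(q)],True,col,1)
    ims.append(a)
cv2.imwrite("pics/l2.png",np.hstack(ims)[...,::-1])
E
```

```text
t 17.82 pos [0.5423 0.2909 0.1379] psi -0.1316 q6 0.58 F [ 0.3  0.7 -2.9] w 0.197 gf 69.0 tilt 0.0014
shift [0.0004 0.0026 0.0179] turn -0.0006
```

View pics/l2.png

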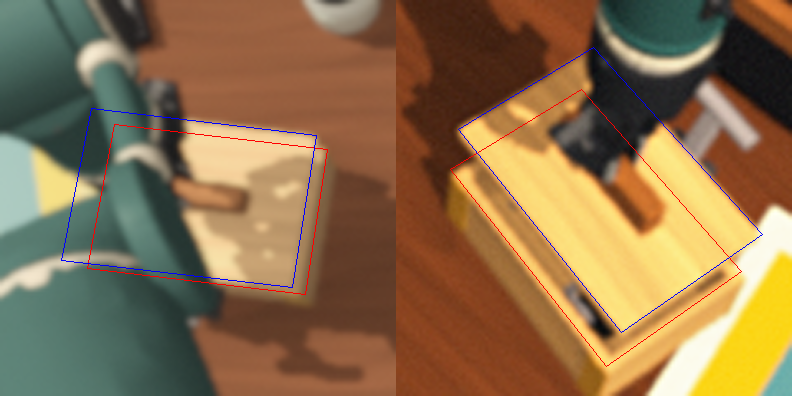

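The held lid matches the predicted outline (blue) to about 1–2 mm, and the box matches red. I lower it slowly.

step_arm(
  series=[0, 0.0026, 0.008, 0, 0, 0.0026, 0.016, 0, 0, 0.0026, 0.024, 0, 0, 0.0026, 0.03, 0, 0, 0.0026, 0.034, 0, 0, 0.0026, 0.036, 0, 0, 0.0026, 0.036, 0],
)

```text
time: 18.8
tool_pos: [0.544, 0.2906, 0.1008]
tcp_rot: [2.362, 2.071, -0.0]
wrist_force: [-0.0, -0.1, -2.6]
width: 0.2
grip_force: 69.0
```

step_arm(
  series=[0, 0, 0.002, 0, 0, 0, 0.004, 0, 0, 0, 0.006, 0, 0, 0, 0.008, 0, 0, 0, 0.008, 0],
)

```text
time: 19.42
tool_pos: [0.5441, 0.2907, 0.093]
tcp_rot: [2.362, 2.071, 0.0]
wrist_force: [0.6, 0.4, -1.4]
width: 0.198
grip_force: 69.2
```

```bash
python3 - <<'E'
from h import *
to(.545,.291,.09,-.131)
E
```

```text
t 19.43 pos [0.5441 0.2907 0.093 ] psi -0.131 q6 0.58 F [ 0.6  0.4 -1.4] w 0.198 gf 69.2 tilt 0.0002
shift [0.0004 0.0008 0.003 ] turn 0.0
```

step_arm(
  series=[0, 0, 0.001, 0, 0, 0, 0.002, 0, 0, 0, 0.003, 0, 0, 0, 0.003, 0],
)

```text
time: 19.92
tool_pos: [0.5444, 0.2911, 0.0921]
tcp_rot: [-2.362, -2.071, -0.002]
wrist_force: [-3.7, -0.5, 7.8]
width: 0.198
grip_force: 70.4
```

step_arm(
  series=[0, 0, 0.001, 0, 0, 0, 0.001, 0],
)

```text
time: 20.18
tool_pos: [0.5444, 0.2911, 0.092]
tcp_rot: [2.362, 2.071, 0.002]
wrist_force: [-5.7, -2.1, 13.5]
width: 0.203
grip_force: 70.9
```

step_arm(
  series=[0, 0, -0.001, 0, 0, 0, -0.001, 0, 0, 0, -0.001, 0, 0, 0, -0.001, 0],
  gripper=0.48,
)

```text
time: 20.68
tool_pos: [0.544, 0.2904, 0.0895]
tcp_rot: [-2.362, -2.071, 0.001]
wrist_force: [-0.1, 0.3, 0.3]
width: 0.475
grip_force: 0.0
```

step_arm(
  series=[0, 0, -0.01, 0, 0, 0, -0.03, 0, 0, 0, -0.06, 0, 0, 0, -0.1, 0, 0, 0, -0.13, 0, 0, 0, -0.13, 0],
  gripper=0.48,
)

```text
time: 21.42
tool_pos: [0.5467, 0.2919, 0.2257]
tcp_rot: [2.36, 2.07, 0.014]
wrist_force: [0.8, -0.4, -0.1]
width: 0.482
grip_force: 0.0
```

```bash
python3 - <<'E'
from h import *
to(.394,.311,.20,1.44)
p=[viewer.read_camera("top"),viewer.read_camera("scene")]
for n in ("lid","lid_grip","clamp_bar","clamp_hinge"):
    for c in p: print(n,[(round(r["score"],2),np.round(r["point"],1)) for r in viewer.spot_point(c,n)[:3]])
e=[.545,.291]
for n,X in(("lid",[.545,.291,.062]),("lid_grip",[.545,.291,.105]),("hinge",[.463,.302,.0895])): print(n,[proj(c,X).round(1) for c in p])
E
```

```text
t 21.43 pos [0.5467 0.2919 0.2257] psi -0.131 q6 0.58 F [ 0.8 -0.4 -0.1] w 0.482 gf 0.0 tilt 0.0093
shift [-0.0011 -0.1541  0.0245] turn -1.571
lid [(0.88, array([206.5, 197. ])), (0.88, array([221.9, 288.4])), (0.8, array([315.5, 263.8]))]
lid [(0.85, array([385.8, 280. ])), (0.66, array([354. , 182.3])), (0.66, array([437.5, 224.2]))]
lid_grip [(0.97, array([318.1, 259.3])), (0.74, array([198.3, 191.7]))]
lid_grip [(0.62, array([355., 172.])), (0.61, array([391.3, 276.1]))]
clamp_bar [(0.48, array([187.7, 226.5]))]
clamp_bar [(0.85, array([425.3, 248. ]))]
clamp_hinge [(0.81, array([195.7, 221.8]))]
clamp_hinge [(0.84, array([415.6, 261. ]))]
lid [array([204.5, 196.3]), array([386.9, 282.4])]
lid_grip [array([200.7, 193.1]), array([389.3, 274.7])]
hinge [array([197., 223.]), array([413.8, 261.1])]
```

step_arm(
  series=[0, -0.154, 0, -1.57, 0, -0.154, 0, -1.57, 0, -0.154, 0, -1.57, 0, -0.154, 0, -1.57, 0, -0.154, 0, -1.57, 0, -0.154, 0, -1.57, 0, -0.154, 0, -1.57, 0, -0.154, 0, -1.57],
  gripper=0.0,
)

```text
time: 22.92
tool_pos: [0.3913, 0.3106, 0.2197]
tcp_rot: [-0.307, -3.126, 0.0]
wrist_force: [-0.7, -0.7, 0.1]
width: 0.001
grip_force: 0.0
```

step_arm(
  series=[0, 0, 0.02, -0.07, 0, 0, 0.05, -0.07, 0, 0, 0.07, -0.07, 0, 0, 0.083, -0.07, 0, 0, 0.083, -0.07],
)

```text
time: 23.55
tool_pos: [0.3907, 0.3102, 0.1358]
tcp_rot: [-0.207, -3.133, 0.002]
wrist_force: [-0.8, 0.0, -0.0]
width: -0.001
grip_force: 0.0
```

```bash
python3 - <<'E'
from h import *
to(.463,.302,.14,1.44)
p=[viewer.read_camera("top"),viewer.read_camera("scene")]
u=[viewer.spot_point(c,"clamp_bar")[:1] for c in p];print(u)
ims=[]
for c in p:
    q=proj(c,[.48,.3,.1]);x0,y0=int(q[0]-55),int(q[1]-60)
    ims.append(cv2.resize(np.array(c["image"])[y0:y0+120,x0:x0+110],None,fx=3.6,fy=3.6,interpolation=cv2.INTER_CUBIC))
cv2.imwrite("pics/c1.png",np.hstack(ims)[...,::-1])
E
```

```text
t 23.55 pos [0.3907 0.3102 0.1358] psi 1.439 q6 -0.82 F [-0.8  0.  -0. ] w -0.001 gf 0.0 tilt 0.0024
shift [-0.0727  0.0014 -0.0043] turn -0.001
[[], [{'point': [426.4, 245.8], 'score': 0.82}]]
```

View pics/c1.png

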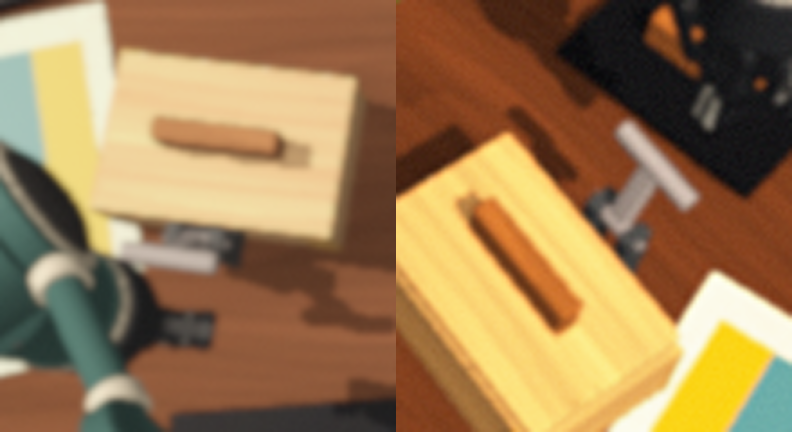

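The lid sits flush and square on the box, and the lever leans back with the closed fingers behind it. I push it over.

step_arm(
  series=[-0.015, 0, 0, 0, -0.03, 0, 0, 0, -0.04, 0, 0, 0, -0.05, 0, 0, 0, -0.06, 0, 0, 0, -0.07, 0, 0.002, 0, -0.08, 0, 0.005, 0, -0.09, 0, 0.007, 0],
)

```text
time: 24.75
tool_pos: [0.481, 0.2987, 0.1295]
tcp_rot: [-0.207, -3.134, 0.0]
wrist_force: [-0.1, 0.4, -0.8]
width: 0.006
grip_force: 0.0
```

step_arm(
  series=[-0.004, 0, 0.002, 0, -0.008, 0, 0.004, 0, -0.008, 0, 0.004, 0],
)

```text
time: 25.12
tool_pos: [0.4885, 0.2977, 0.1256]
tcp_rot: [-0.207, -3.134, 0.0]
wrist_force: [0.6, -0.6, -0.5]
width: 0.005
grip_force: 0.0
```

```bash
python3 - <<'E'
from h import *
to(.463,.302,.14,1.44)
p=[viewer.read_camera("top"),viewer.read_camera("scene")]
for c in p: print([(r["score"],r["point"]) for r in viewer.spot_point(c,"clamp_bar")[:2]])
for th in(1.5,1.2,1,.8,.6): print(th,[proj(c,[.463+.062*np.cos(th)*.991,.302-.062*np.cos(th)*.131,.0895+.062*np.sin(th)]).round(1) for c in p])
E
```

```text
t 25.12 pos [0.4885 0.2977 0.1256] psi 1.4389 q6 -0.94 F [ 0.6 -0.6 -0.5] w 0.005 gf 0.0 tilt 0.0005
shift [ 0.0258  0.0009 -0.0144] turn -0.0011
[(0.58, [191.0, 224.2])]
[(0.53, [428.9, 247.4]), (0.39, [389.7, 275.5])]
1.5 [array([190.9, 218.1]), array([417. , 249.8])]
1.2 [array([192.6, 211.7]), array([411.1, 254.3])]
1 [array([193.9, 208. ]), array([407.2, 257.7])]
0.8 [array([195.3, 205. ]), array([403.6, 261.2])]
0.6 [array([196.7, 202.8]), array([400.5, 264.6])]
```

```bash
python3 - <<'E'
from h import *
p=[viewer.read_camera("top"),viewer.read_camera("scene")]
ims=[]
for c in p:
    q=proj(c,[.48,.3,.1]);x0,y0=int(q[0]-55),int(q[1]-60)
    ims.append(cv2.resize(np.array(c["image"])[y0:y0+120,x0:x0+110],None,fx=3.6,fy=3.6,interpolation=cv2.INTER_CUBIC))
cv2.imwrite("pics/c2.png",np.hstack(ims)[...,::-1])
E
```

```text
(no output)
```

View pics/c2.png

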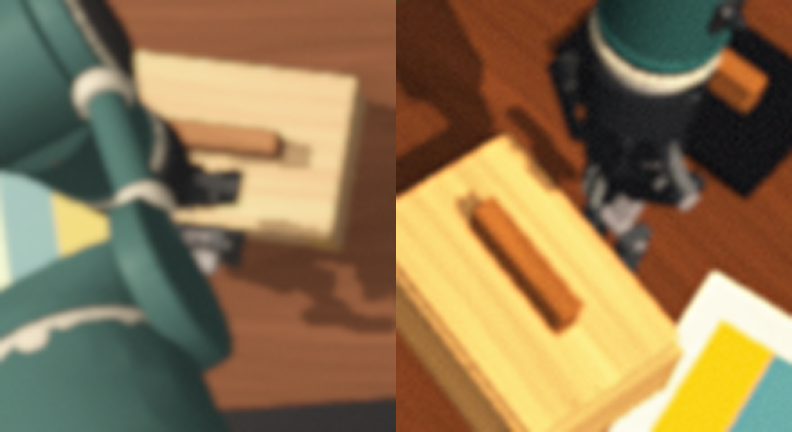

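The view is ambiguous because the gripper hides the bar. I rise clear and measure the lever angle numerically.

step_arm(
  series=[0, 0, -0.03, 0, 0, 0, -0.06, 0, 0.05, 0, -0.1, 0, 0.1, 0, -0.12, 0, 0.15, 0, -0.12, 0, 0.15, 0, -0.12, 0],
)

```text
time: 26.18
tool_pos: [0.3373, 0.3179, 0.2466]
tcp_rot: [0.202, 3.135, 0.002]
wrist_force: [0.4, 0.4, 0.2]
width: -0.002
grip_force: 0.0
```

```bash
python3 - <<'E'
from h import *
to(.463,.302,.14,1.44)
p=[viewer.read_camera("top"),viewer.read_camera("scene")]
u=[viewer.spot_point(c,"clamp_bar")[:3] for c in p]
for c,l in zip(p,u): print([(round(r["score"],2),np.round(r["point"],1)) for r in l],[np.round(r["extent"],1) for r in viewer.boxes_of(c,"clamp")[:1]])
for th in(2.2,1.9,1.5,1.2,1,.8,.6): print(th,[proj(c,[.463+.062*np.cos(th)*.991,.302-.062*np.cos(th)*.131,.0895+.062*np.sin(th)]).round(1) for c in p])
for n in("lid","lid_grip"): print(n,[[(round(r["score"],2),np.round(r["point"],1)) for r in viewer.spot_point(c,n)[:3]] for c in p])
E
```

```text
t 26.18 pos [0.3373 0.3179 0.2466] psi 1.4423 q6 -0.74 F [0.4 0.4 0.2] w -0.002 gf 0.0 tilt 0.0013
shift [-0.1267  0.0003  0.1066] turn 0.0023
[(0.58, array([308. , 131.2])), (0.53, array([186.9, 226.3]))] [array([187.7, 227.4,  23.7,  10.3])]
[(0.55, array([426.7, 252.4])), (0.3, array([416.2, 260.4]))] [array([424.8, 249.9,  30.3,  32.5])]
2.2 [array([189.5, 233.9]), array([428.6, 244.1])]
1.9 [array([189.6, 227.4]), array([424.3, 245.6])]
1.5 [array([190.9, 218.1]), array([417. , 249.8])]
1.2 [array([192.6, 211.7]), array([411.1, 254.3])]
1 [array([193.9, 208. ]), array([407.2, 257.7])]
0.8 [array([195.3, 205. ]), array([403.6, 261.2])]
0.6 [array([196.7, 202.8]), array([400.5, 264.6])]
lid [[(0.97, array([317.4, 264.5])), (0.75, array([223.9, 290.1])), (0.68, array([206.1, 199.3]))], [(0.93, array([436.6, 223.9])), (0.7, array([384.5, 284.7]))]]
lid_grip [[(0.95, array([199.3, 192.6])), (0.79, array([319.5, 264. ])), (0.57, array([219.4, 289.7]))], [(0.83, array([353.2, 170.8])), (0.63, array([390.6, 275.3]))]]
```

The lever has not moved (still ≈1.87). I'll retry lower and in small steps, watching the force.

step_arm(
  series=[-0.06, 0, 0.04, 0, -0.06, 0, 0.08, 0, -0.06, 0, 0.12, 0, -0.06, 0, 0.12, 0, -0.06, 0, 0.12, 0],
)

```text
time: 27.3
tool_pos: [0.4002, 0.3102, 0.1272]
tcp_rot: [0.207, 3.134, 0.001]
wrist_force: [0.3, 0.5, 0.0]
width: -0.001
grip_force: 0.0
```

step_arm(
  series=[-0.01, 0, 0, 0, -0.02, 0, 0, 0, -0.03, 0, 0, 0, -0.03, 0, 0, 0],
)

```text
time: 27.8
tool_pos: [0.4303, 0.3059, 0.1268]
tcp_rot: [0.208, 3.134, 0.001]
wrist_force: [-0.3, 0.6, -0.4]
width: 0.001
grip_force: 0.0
```

step_arm(
  series=[-0.005, 0, 0, 0, -0.01, 0, 0, 0],
)

```text
time: 28.05
tool_pos: [0.4387, 0.3043, 0.1258]
tcp_rot: [-0.207, -3.134, 0.001]
wrist_force: [-4.5, -0.2, 3.1]
width: -0.0
grip_force: 1.7
```

step_arm(
  series=[-0.005, 0, 0, 0, -0.01, 0, 0, 0],
)

```text
time: 28.3
tool_pos: [0.4491, 0.303, 0.1258]
tcp_rot: [-0.207, -3.135, 0.0]
wrist_force: [-2.9, 0.2, 2.1]
width: 0.004
grip_force: 1.4
```

```bash
python3 - <<'E'
from h import *
to(.463,.302,.14,1.44)
p=[viewer.read_camera("top"),viewer.read_camera("scene")]
for c in p: print([(round(r["score"],2),np.round(r["point"],1)) for r in viewer.spot_point(c,"clamp_bar")[:3]],[np.round(r["extent"],1) for r in viewer.boxes_of(c,"clamp")[:1]])
E
```

```text
t 28.3 pos [0.4491 0.303  0.1258] psi 1.4391 q6 -0.89 F [-2.9  0.2  2.1] w 0.004 gf 1.4 tilt 0.0003
shift [-0.0139  0.0009 -0.0142] turn -0.0009
[(0.4, array([190.7, 217.8]))] []
[(0.64, array([420.8, 251.4]))] [array([419.1, 253.2,  24.9,  24.7])]
```

step_arm(
  series=[-0.005, 0, 0, 0, -0.01, 0, 0, 0],
)

```text
time: 28.85
tool_pos: [0.4585, 0.3016, 0.1256]
tcp_rot: [-0.207, -3.134, 0.001]
wrist_force: [-3.5, -0.1, -0.1]
width: 0.0
grip_force: 1.3
```

step_arm(
  series=[-0.005, 0, 0, 0, -0.01, 0, 0, 0],
)

```text
time: 29.1
tool_pos: [0.4683, 0.3001, 0.1251]
tcp_rot: [-0.207, -3.133, 0.001]
wrist_force: [-2.7, 1.2, -2.1]
width: 0.003
grip_force: 1.4
```

```bash
python3 - <<'E'
from h import *
to(.463,.302,.14,1.44)
p=[viewer.read_camera("top"),viewer.read_camera("scene")]
for c in p: print([(round(r["score"],2),np.round(r["point"],1)) for r in viewer.spot_point(c,"clamp_bar")[:3]],[np.round(r["extent"],1) for r in viewer.boxes_of(c,"clamp")[:1]])
E
```

```text
t 29.1 pos [0.4683 0.3001 0.1251] psi 1.4389 q6 -0.91 F [-2.7  1.2 -2.1] w 0.003 gf 1.4 tilt 0.0018
shift [ 0.0055  0.0011 -0.0149] turn -0.0011
[(0.52, array([191.9, 212.3]))] [array([215.6, 206.1,  47.9,  46.6])]
[(0.51, array([412.9, 256.2]))] [array([412.1, 256.8,  24. ,  23.2])]
```

step_arm(
  series=[-0.005, 0, 0, 0, -0.01, 0, 0.002, 0, -0.015, 0, 0.004, 0],
)

```text
time: 29.78
tool_pos: [0.4839, 0.2985, 0.1218]
tcp_rot: [0.207, 3.135, 0.0]
wrist_force: [-2.7, 0.6, 0.6]
width: 0.0
grip_force: 1.0
```

```bash
python3 - <<'E'
from h import *
to(.463,.302,.14,1.44)
p=[viewer.read_camera("top"),viewer.read_camera("scene")]
for c in p: print([(round(r["score"],2),np.round(r["point"],1)) for r in viewer.spot_point(c,"clamp_bar")[:3]],[np.round(r["extent"],1) for r in viewer.boxes_of(c,"clamp")[:1]])
E
```

```text
t 29.77 pos [0.4839 0.2985 0.1218] psi 1.439 q6 -0.93 F [-2.7  0.6  0.6] w 0.0 gf 1.0 tilt 0.0001
shift [ 0.0212  0.0007 -0.0182] turn -0.001
[(0.46, array([195.1, 206.4]))] [array([241.9, 128.5,  17.8,  25.8])]
[(0.51, array([409. , 262.3]))] [array([409.1, 261.3,  24. ,  23. ])]
```

step_arm(
  series=[0.006, 0, 0, 0, 0.012, 0, -0.005, 0, 0.012, 0, -0.03, 0, 0.012, 0, -0.06, 0, 0.012, 0, -0.06, 0],
)

```text
time: 30.7
tool_pos: [0.4734, 0.3014, 0.1855]
tcp_rot: [0.206, 3.129, 0.006]
wrist_force: [-0.5, -0.1, 0.8]
width: 0.001
grip_force: 0.0
```

```bash
python3 - <<'E'
from h import *
to(.463+.053*.991,.302-.053*.131,.16,1.44)
p=[viewer.read_camera("top"),viewer.read_camera("scene")]
for c in p: print([(round(r["score"],2),np.round(r["point"],1)) for r in viewer.spot_point(c,"clamp_bar")[:3]],[np.round(r["extent"],1) for r in viewer.boxes_of(c,"clamp")[:1]])
E
```

```text
t 30.7 pos [0.4734 0.3014 0.1855] psi 1.4394 q6 -0.92 F [-0.5 -0.1  0.8] w 0.001 gf 0.0 tilt 0.0066
shift [-0.0425 -0.0008  0.0257] turn -0.0006
[(0.47, array([194.2, 206.4]))] [array([200.2, 216.6,   6.5,  22. ])]
[(0.51, array([407.7, 264.8]))] [array([406.9, 260.4,  21.2,  27. ])]
```

step_arm(
  series=[-0.042, 0, 0, 0, -0.042, 0, 0.015, 0, -0.042, 0, 0.03, 0, -0.042, 0, 0.038, 0, -0.042, 0, 0.046, 0, -0.042, 0, 0.054, 0, -0.042, 0, 0.062, 0],
)

```text
time: 31.88
tool_pos: [0.5169, 0.2946, 0.1222]
tcp_rot: [0.204, 3.127, 0.001]
wrist_force: [7.5, -7.2, 14.3]
width: 0.004
grip_force: 8.1
```

step_arm(
  series=[0, 0, 0.006, 0, 0, 0, 0.012, 0, 0, 0, 0.016, 0, 0, 0, 0.02, 0],
)

```text
time: 32.38
tool_pos: [0.5286, 0.2934, 0.1098]
tcp_rot: [0.201, 3.104, 0.005]
wrist_force: [23.2, -16.6, 21.0]
width: 0.0
grip_force: 16.4
```

```bash
python3 - <<'E'
from h import *
to(.463+.053*.991,.302-.053*.131,.0975,1.44)
p=[viewer.read_camera("top"),viewer.read_camera("scene")]
for c in p: print([(round(r["score"],2),np.round(r["point"],1)) for r in viewer.spot_point(c,"clamp_bar")[:3]])
for th in(.4,.2,0): print(th,[proj(c,[.463+.062*np.cos(th)*.991,.302-.062*np.cos(th)*.131,.0895+.062*np.sin(th)]).round(1) for c in p])
E
```

```text
t 32.38 pos [0.5286 0.2934 0.1098] psi 1.4417 q6 -0.96 F [ 23.2 -16.6  21. ] w 0.0 gf 16.4 tilt 0.0309
shift [ 0.0135 -0.0001  0.0119] turn 0.0017
[(0.38, array([195.3, 204.9]))]
[(0.63, array([400. , 265.8]))]
0.4 [array([198.2, 201.5]), array([397.9, 267.9])]
0.2 [array([199.5, 201. ]), array([396. , 270.9])]
0 [array([200.8, 201.4]), array([394.9, 273.4])]
```

The finger slid in front of the bar. I rise, check, and press from further back.

step_arm(
  series=[0, 0, -0.01, 0, 0, 0, -0.03, 0, 0, 0, -0.06, 0, 0, 0, -0.08, 0, 0, 0, -0.08, 0],
)

```text
time: 33.2
tool_pos: [0.5143, 0.2955, 0.182]
tcp_rot: [0.206, 3.132, 0.003]
wrist_force: [-0.2, -0.0, 0.2]
width: -0.001
grip_force: 0.0
```

```bash
python3 - <<'E'
from h import *
to(.463+.04*.991,.302-.04*.131,.16,1.44)
p=[viewer.read_camera("top"),viewer.read_camera("scene")]
for n in("clamp_bar","lid_grip","lid"):
  for c in p: print(n,[(round(r["score"],2),np.round(r["point"],1)) for r in viewer.spot_point(c,n)[:4]])
E
```

```text
t 33.2 pos [0.5143 0.2955 0.182 ] psi 1.4394 q6 -0.96 F [-0.2 -0.   0.2] w -0.001 gf 0.0 tilt 0.0038
shift [ 0.0118 -0.0003  0.0219] turn -0.0006
clamp_bar [(0.65, array([195. , 203.1]))]
clamp_bar [(0.68, array([406.3, 263.4])), (0.51, array([294.8, 321.9]))]
lid_grip [(0.97, array([201. , 190.1])), (0.65, array([219.5, 289.7])), (0.59, array([317.1, 260.4]))]
lid_grip [(0.75, array([354.5, 172.4])), (0.75, array([439.3, 213.5])), (0.59, array([388.1, 274.2]))]
lid [(0.92, array([222.2, 288.6])), (0.91, array([319.7, 263.6])), (0.82, array([203.3, 195.8]))]
lid [(0.85, array([386.3, 280.5])), (0.61, array([437.6, 225. ])), (0.56, array([354.8, 181.4])), (0.38, array([293.2, 317.9]))]
```

step_arm(
  series=[0.009, 0, 0.01, 0, 0.009, 0, 0.03, 0, 0.009, 0, 0.038, 0, 0.007, 0, 0.043, 0, 0.004, 0, 0.048, 0, 0.001, 0, 0.053, 0, 0.001, 0, 0.053, 0],
)

```text
time: 34.48
tool_pos: [0.5125, 0.2945, 0.1266]
tcp_rot: [-0.207, -3.134, 0.0]
wrist_force: [-0.0, 0.3, -0.8]
width: 0.004
grip_force: 0.0
```

```bash
python3 - <<'E'
from h import *
to(.463+.059*.991,.302-.059*.131,.0975,1.44)
p=[viewer.read_camera("top"),viewer.read_camera("scene")]
for n in("clamp_bar",):
  for c in p: print(n,[(round(r["score"],2),np.round(r["point"],1)) for r in viewer.spot_point(c,n)[:4]])
E
```

```text
t 34.48 pos [0.5125 0.2945 0.1266] psi 1.4387 q6 -0.96 F [-0.   0.3 -0.8] w 0.004 gf 0.0 tilt 0.0004
shift [-0.0089  0.001   0.0291] turn -0.0013
clamp_bar [(0.51, array([196.2, 202.8]))]
clamp_bar [(0.52, array([401.3, 264.1]))]
```

step_arm(
  series=[-0.003, 0, 0.004, 0, -0.005, 0, 0.008, 0, -0.006, 0, 0.012, 0],
)

```text
time: 35.05
tool_pos: [0.5206, 0.2939, 0.1162]
tcp_rot: [0.206, 3.13, 0.001]
wrist_force: [5.3, -3.1, 6.8]
width: 0.002
grip_force: 3.6
```

```bash
python3 - <<'E'
from h import *
to(.463+.059*.991,.302-.059*.131,.0975,1.44)
p=[viewer.read_camera("top"),viewer.read_camera("scene")]
for n in("clamp_bar",):
  for c in p: print(n,[(round(r["score"],2),np.round(r["point"],1)) for r in viewer.spot_point(c,n)[:4]])
E
```

```text
t 35.05 pos [0.5206 0.2939 0.1162] psi 1.4395 q6 -0.97 F [ 5.3 -3.1  6.8] w 0.002 gf 3.6 tilt 0.0045
shift [-0.0007  0.0005  0.0187] turn -0.0005
clamp_bar [(0.63, array([194.3, 202.8])), (0.58, array([309.3, 131.8]))]
clamp_bar [(0.41, array([402.7, 267.1]))]
```

step_arm(
  series=[0, 0, -0.02, 0, 0, 0, -0.05, 0, 0.02, 0, -0.05, 0, 0.02, 0, -0.03, 0, 0.02, 0, -0.02, 0, 0.02, 0, -0.01, 0, 0.02, 0, -0.005, 0, 0.02, 0, 0, 0],
)

```text
time: 36.25
tool_pos: [0.4986, 0.2965, 0.1143]
tcp_rot: [-0.207, -3.134, 0.0]
wrist_force: [0.6, -0.6, 0.1]
width: 0.0
grip_force: 0.0
```

step_arm(
  series=[0, 0, 0.004, 0, 0, 0, 0.008, 0, 0, 0, 0.008, 0],
)

```text
time: 36.62
tool_pos: [0.4984, 0.2965, 0.1067]
tcp_rot: [-0.207, -3.135, 0.0]
wrist_force: [0.3, -0.2, -0.1]
width: 0.001
grip_force: 0.0
```

```bash
python3 - <<'E'
from h import *
to(.463+.036*.991,.302-.036*.131,.0965,1.44)
p=[viewer.read_camera("top"),viewer.read_camera("scene")]
for n in("clamp_bar","clamp_hinge"):
  for c in p: print(n,[(round(r["score"],2),np.round(r["point"],1)) for r in viewer.spot_point(c,n)[:4]])
E
```

```text
t 36.62 pos [0.4984 0.2965 0.1067] psi 1.439 q6 -0.95 F [ 0.3 -0.2 -0.1] w 0.001 gf 0.0 tilt 0.0002
shift [-0.0002  0.0009  0.0102] turn -0.001
clamp_bar [(0.38, array([195.7, 203.3]))]
clamp_bar [(0.6, array([399.4, 266.2]))]
clamp_hinge [(0.66, array([195.5, 223. ]))]
clamp_hinge [(0.74, array([414. , 260.3])), (0.72, array([402.4, 267.5]))]
```

Width readings from the roller grasp show that the true fingertip ends about 18–20 mm above the nominal TCP. That explains both slips, so I keep descending on the arm with force checks.

step_arm(
  series=[0, 0, 0.004, 0, 0, 0, 0.008, 0, 0, 0, 0.01, 0, 0, 0, 0.01, 0],
)

```text
time: 37.42
tool_pos: [0.4986, 0.2966, 0.0968]
tcp_rot: [0.207, 3.135, 0.0]
wrist_force: [-0.1, -0.0, 0.7]
width: 0.002
grip_force: 0.4
```

step_arm(
  series=[0, 0, 0.003, 0, 0, 0, 0.006, 0, 0, 0, 0.008, 0, 0, 0, 0.008, 0],
)

```text
time: 37.92
tool_pos: [0.4982, 0.2965, 0.0886]
tcp_rot: [-0.207, -3.134, 0.0]
wrist_force: [0.1, 0.5, 2.0]
width: -0.002
grip_force: 0.7
```

```bash
python3 - <<'E'
from h import *
to(.463+.036*.991,.302-.036*.131,.08,1.44)
p=[viewer.read_camera("top"),viewer.read_camera("scene")]
for n in("clamp_bar","lid_grip"):
  for c in p: print(n,[(round(r["score"],2),np.round(r["point"],1)) for r in viewer.spot_point(c,n)[:4]])
E
```

```text
t 37.92 pos [0.4982 0.2965 0.0886] psi 1.4389 q6 -0.95 F [0.1 0.5 2. ] w -0.002 gf 0.7 tilt 0.0005
shift [-0.0003  0.0009  0.0086] turn -0.0011
clamp_bar [(0.53, array([195.8, 201.3])), (0.27, array([197.5, 222.4]))]
clamp_bar [(0.8, array([399.1, 272.1]))]
lid_grip [(0.9, array([221. , 289.2])), (0.8, array([197.8, 195. ])), (0.6, array([318.4, 260.3]))]
lid_grip [(0.88, array([439.3, 216.1])), (0.75, array([388. , 273.8]))]
```

step_arm(
  series=[0, 0, 0.003, 0, 0, 0, 0.005, 0, 0, 0, 0.005, 0],
)

```text
time: 38.6
tool_pos: [0.4985, 0.2965, 0.0838]
tcp_rot: [0.207, 3.135, 0.0]
wrist_force: [0.9, 0.0, 2.1]
width: -0.003
grip_force: 0.9
```

step_arm(
  series=[0, 0, 0.002, 0, 0, 0, 0.004, 0, 0, 0, 0.004, 0],
)

```text
time: 38.98
tool_pos: [0.4984, 0.2966, 0.0797]
tcp_rot: [-0.207, -3.135, -0.0]
wrist_force: [1.7, 0.3, 1.8]
width: -0.002
grip_force: 1.0
```

step_arm(
  series=[0, 0, 0.002, 0, 0, 0, 0.004, 0, 0, 0, 0.004, 0],
)

```text
time: 39.35
tool_pos: [0.4989, 0.2966, 0.0767]
tcp_rot: [0.207, 3.134, 0.0]
wrist_force: [-0.1, -1.4, 7.5]
width: -0.005
grip_force: 3.7
```

step_arm(
  series=[0, 0, 0.002, 0, 0, 0, 0.003, 0, 0, 0, 0.003, 0],
)

```text
time: 39.72
tool_pos: [0.499, 0.2967, 0.0765]
tcp_rot: [0.207, 3.134, 0.0]
wrist_force: [-5.4, -3.8, 22.5]
width: 0.002
grip_force: 11.1
```

```bash
python3 - <<'E'
from h import *
to(.463+.036*.991,.302-.036*.131,.08,1.44)
p=[viewer.read_camera("top"),viewer.read_camera("scene")]
for n in("clamp_bar","clamp_hinge","lid_grip"):
  for c in p: print(n,[(round(r["score"],2),np.round(r["point"],1)) for r in viewer.spot_point(c,n)[:4]])
E
```

```text
t 39.73 pos [0.499  0.2967 0.0765] psi 1.4391 q6 -0.95 F [-5.4 -3.8 22.5] w 0.002 gf 11.1 tilt 0.001
shift [ 0.0004  0.0006 -0.0035] turn -0.0009
clamp_bar [(0.47, array([197.7, 202.3])), (0.24, array([424.3, 201.1]))]
clamp_bar [(0.61, array([392.6, 273.9]))]
clamp_hinge [(0.88, array([197.4, 223.6]))]
clamp_hinge [(0.87, array([417.2, 260.9]))]
lid_grip [(0.95, array([202.8, 191.1])), (0.83, array([218.3, 293.2])), (0.7, array([317.1, 259.8]))]
lid_grip [(0.77, array([355.1, 171.1])), (0.73, array([388. , 275.9])), (0.68, array([438.1, 216. ]))]
```

step_arm(
  series=[0, 0, -0.01, 0, 0, 0, -0.04, 0, 0, 0, -0.08, 0, 0, 0, -0.12, 0, 0.06, 0, -0.14, 0, 0.12, 0, -0.14, 0, 0.14, 0, -0.14, 0],
)

```text
time: 41.0
tool_pos: [0.356, 0.3144, 0.2118]
tcp_rot: [-0.204, -3.132, 0.002]
wrist_force: [-0.5, 0.5, 0.1]
width: -0.005
grip_force: 0.0
```

```bash
python3 - <<'E'
from h import *
from scipy.optimize import minimize_scalar
to(.36,.31,.2,1.44)
U=[]
for k in range(4):
    p=[viewer.read_camera("top"),viewer.read_camera("scene")]
    U.append([next((r["point"] for r in viewer.spot_point(c,"clamp_bar") if np.linalg.norm(np.array(r["point"])-g)<40),[np.nan]*2) for c,g in zip(p,([198,208],[405,262]))])
U=np.array(U,float);print(U.reshape(4,-1).round(1));m=np.nanmean(U,0)
f=lambda th:sum(np.sum((proj(c,[.463+.062*np.cos(th)*.991,.302-.062*np.cos(th)*.131,.0895+.062*np.sin(th)])-u)**2) for c,u in zip(p,m))
print(minimize_scalar(f,bounds=(-.5,2.3),method="bounded"))
for n in("lid","lid_grip"):
  for c in p: print(n,[np.round(r["point"],1) for r in viewer.spot_point(c,n)[:4]])
# grey bar rows: silver mask in scene around bar
im=np.array(p[1]["image"])[235:290,380:440].astype(int);m=(im.max(2)-im.min(2)<40)&(im.max(2)>110)
ys,xs=np.nonzero(m);print("silver scene",len(xs),(xs.min()+380,xs.max()+380,ys.min()+235,ys.max()+235,xs.mean()+380,ys.mean()+235) if len(xs) else 0)
for y in (-.035,.035): print("pred bar end",proj(p[1],[.463+.062*.991+.131*y,.302-.062*.131+.991*y,.0975]).round(1))
E
```

```text
t 41.0 pos [0.356  0.3144 0.2118] psi 1.4408 q6 -0.77 F [-0.5  0.5  0.1] w -0.005 gf 0.0 tilt 0.0031
shift [-0.0045 -0.0039  0.0118] turn 0.0008
[[200.8 200.2 397.8 274.7]
 [200.2 200.8 398.7 276. ]
 [197.8 200.2 398.5 275.4]
 [200.8 200.1 398.6 276.8]]
 message: Solution found.
 success: True
  status: 0
     fun: 19.355617312802618
       x: -0.023905507980272793
     nit: 14
    nfev: 14
lid [array([314.1, 262.5]), array([203.4, 196.6]), array([222.6, 291.3])]
lid [array([354.7, 184. ]), array([436. , 224.1]), array([386.4, 281.9])]
lid_grip [array([200.2, 193.8]), array([317.8, 260.2]), array([221.1, 292.2])]
lid_grip [array([441. , 213.8]), array([351.8, 174.4]), array([387.7, 275.1])]
silver scene 199 (np.int64(390), np.int64(439), np.int64(258), np.int64(289), np.float64(411.13065326633165), np.float64(269.72361809045225))
pred bar end [386.5 261.5]
pred bar end [404.6 282.7]
```

step_arm(
  series=[-0.06, 0, 0, 0, -0.12, 0, 0, 0, -0.163, 0, 0, 0, -0.163, 0, 0.03, 0, -0.163, 0, 0.06, 0, -0.163, 0, 0.09, 0, -0.163, 0, 0.105, 0, -0.163, 0, 0.115, 0],
)

```text
time: 43.0
tool_pos: [0.5212, 0.2935, 0.0974]
tcp_rot: [-0.207, -3.135, 0.0]
wrist_force: [0.1, -0.8, 0.2]
width: -0.0
grip_force: 0.0
```

step_arm(
  series=[0, 0, 0.006, 0, 0, 0, 0.012, 0, 0, 0, 0.012, 0],
)

```text
time: 43.38
tool_pos: [0.5213, 0.2935, 0.086]
tcp_rot: [0.207, 3.135, 0.0]
wrist_force: [-1.1, -0.2, 0.1]
width: -0.0
grip_force: 0.0
```

```bash
python3 -c "
from h import *
to(.463+.055*.991,.302-.055*.131,.08,1.44)"
```

```text
t 43.38 pos [0.5213 0.2935 0.086 ] psi 1.4391 q6 -0.97 F [-1.1 -0.2  0.1] w -0.0 gf 0.0 tilt 0.0001
shift [0.0039 0.0007 0.006 ] turn -0.0009
```

step_arm(
  series=[0.002, 0, 0.003, 0, 0.002, 0, 0.005, 0, 0.002, 0, 0.005, 0],
)

```text
time: 43.75
tool_pos: [0.5191, 0.2937, 0.0808]
tcp_rot: [-0.207, -3.135, 0.0]
wrist_force: [0.0, 0.5, -1.2]
width: -0.001
grip_force: 0.0
```

step_arm(
  series=[0, 0, 0.001, 0, 0, 0, 0.002, 0, 0, 0, 0.002, 0],
)

```text
time: 44.12
tool_pos: [0.5195, 0.2939, 0.0803]
tcp_rot: [0.207, 3.134, 0.0]
wrist_force: [-3.3, -1.7, 7.5]
width: -0.001
grip_force: 3.7
```

step_arm(
  series=[0, 0, 0.001, 0, 0, 0, 0.002, 0, 0, 0, 0.002, 0],
)

```text
time: 44.5
tool_pos: [0.5196, 0.2939, 0.08]
tcp_rot: [0.207, 3.134, 0.001]
wrist_force: [-7.1, -3.2, 15.3]
width: -0.0
grip_force: 8.0
```

step_arm(
  series=[0, 0, -0.02, 0, 0, 0, -0.05, 0, -0.026, 0, -0.05, 0, -0.026, 0, -0.04, 0, -0.026, 0, -0.03, 0, -0.026, 0, -0.025, 0, -0.026, 0, -0.025, 0],
)

```text
time: 45.38
tool_pos: [0.5436, 0.29, 0.1004]
tcp_rot: [-0.206, -3.132, 0.002]
wrist_force: [-0.2, 0.4, 0.6]
width: -0.001
grip_force: 0.0
```

step_arm(
  series=[0, 0, 0.002, 0, 0, 0, 0.004, 0, 0, 0, 0.004, 0],
)

```text
time: 45.75
tool_pos: [0.545, 0.2903, 0.0979]
tcp_rot: [-0.207, -3.135, 0.0]
wrist_force: [-0.4, 0.1, -0.1]
width: -0.001
grip_force: 0.0
```

step_arm(
  series=[0, 0, 0.002, 0, 0, 0, 0.003, 0, 0, 0, 0.003, 0],
)

```text
time: 46.12
tool_pos: [0.5454, 0.2905, 0.0972]
tcp_rot: [0.207, 3.134, 0.001]
wrist_force: [-3.7, -2.3, 10.4]
width: -0.0
grip_force: 5.0
```

step_arm(
  series=[0, 0, -0.01, 0, 0, 0, -0.04, 0, 0, 0, -0.09, 0, 0, 0, -0.13, 0, 0, 0, -0.13, 0, 0, 0, -0.13, 0],
)

```text
time: 46.88
tool_pos: [0.5448, 0.2902, 0.2246]
tcp_rot: [-0.207, -3.135, 0.0]
wrist_force: [-0.2, -1.3, 0.2]
width: -0.003
grip_force: 0.0
```

```bash
python3 -c "
from h import *
to(.54,.29,.2,1.44)
print(job.finish_job())"
```

```text
t 46.88 pos [0.5448 0.2902 0.2246] psi 1.4389 q6 -0.99 F [-0.2 -1.3  0.2] w -0.003 gf 0.0 tilt 0.0002
shift [ 0.0048 -0.0008  0.0246] turn -0.0011
the job is handed in; nothing more can be done
None
```

The job is handed in at about 47 s: the roller is in the box, the lid is on and released, and the lever is down against a hard stop, though `finish_job` gave no verdict and the lever angle (about 0, at most roughly 0.05 rad) rests on touch and network readings.

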